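# Seat the keyed plug on a vacuum port and close the clamp ring over it

## Robot

A 7-joint arm with a two-finger parallel gripper is mounted at the origin on a cart in front of the work surface, level with it; the furniture and walls round the work are solid. World frame = base frame: x ahead of the robot, y to its left, z up, the work surface at z = 0. Lengths are in m, angles in rad, forces in N, time in s.
With the tool pointing down it reaches from about 0.4 to 0.85 m from the base axis. Payload 4.4 kg.
Tool frame: the origin (TCP) lies at the very end of the fingers, on their centre line; the grasp point (between the pads) lies 19 mm behind it; z points along the fingers, y is the line along which they close (so a half turn about z gives the same grasp; the last joint's range is limited). The gripper opens to 94 mm and grips with 3 to 60 N. Pads are 16 mm wide; open, the fingers measure 119 mm over their backs; the gripper's body (75 mm by 177 mm) begins 78 mm behind the grasp point.
Start: joints at [-1.316, 0.628, 0.038, 1.517, -0.027, 0.996, -0.02], TCP at [0.205, 0.617, 0.205] pointing down, gripper open.
Joint ranges: [-3.06, 3.06], [-0.37, 2.12], [-1.25, 1.32], [0.18, 2.47], [-1.1, 4.24], [0.23, 1.98], [-2.94, 2.94]. Speed limits (rad/s): [2.57, 2.57, 3.14, 3.14, 3.14, 3.14, 3.14].

## Interface

Orientations are given as a rotation vector (axis times angle).
In Python, from rig import monitor, vision, env gives the robot as it stands.
- The arm moves only by the shell command python3 -m jog 'ROWS' [OPENING] [FORCE]. ROWS is JSON, a list of rows, each an object of numbers: "x", "y", "z": the shift along the tool's x, y, z as a fraction of full scale; "wx", "wy", "wz": the turn, a rotation vector about the tool's x, y, z as a fraction of full scale. In form: [{"x": .., "y": .., "z": .., "wx": .., "wy": .., "wz": ..}, ...]. A call has 1 to 12 rows; each row is the pose to reach, as a shift and turn from the pose commanded when the call began, along the tool's axes at that moment; what a row does not reach only later rows make up. Full scale, the value 1, is 0.1 m for a shift and 2 rad for a turn. A row lasts 1/12 s, in which the tool goes at most 41.7 mm and 7.16 degrees, less where a joint would pass 70% of its speed; a pose out of reach is approached as far as the arm can. A call with a number of a shift or a turn outside -1 to 1 is refused whole. A call with a gripper value outside its range is refused whole. OPENING is the closure, from 0 (fully open) to 1 (shut), set as the call begins (- or left out, the last holds). The fingers move at their own pace and stop on an object; FORCE is the grip in N (left out, the last holds). Time passes only in rows, so rows that repeat a pose let the fingers close. It gives the time, the measured TCP pose, the force and the opening at its end, in the units of the state.
- monitor.get_obs(): the state, without advancing time (a new reading comes with each control period).
- vision.read_camera(name): name is "scene" or "top"; returns the picture (400x640x3 uint8, blue, green, red); there is no depth.
- vision.camera_model(name): a dict with "fx", "fy", "cx", "cy" (pixels), "origin" and "rotation" of the camera in the world. Camera axes: x right, y down, z forward; pixel columns grow to the right and rows downward; lengths in m; the calibration is good to about 2 mm. A picture is of the moment at which its call begins. camera_model takes no time and is no camera call.
- env.job_done(): hands the job in, once; it reports no verdict.
The state is a dict: "time_s": time; "qpos": joint angles; "joint_vel": joint speeds; "tau": joint torques, N m; "position": TCP position; "ee_rot": TCP orientation; "wrist_force": force on the tool from outside, world axes, zero at the start; "torque": the same for the moment, N m; "opening": finger opening in m.
Only numpy, scipy, OpenCV 4.12 (cv2) and the standard library are available. Lean on these libraries where they do the work, as an engineer would, in place of code of your own. Each camera call takes 0.05 s, during which the arm holds its last target. There are 200 camera calls.

## Task

Close off the bench vacuum port. Turn the blanking plug by its bar handle, anticlockwise seen from above, until its tongue drops into the hidden slot and its flange sits flush on the port's flange; then swing both halves of the hinged clamp ring fully shut around the two flanges and swing the latch lever fully home across the ears. Do not lift the plug out, and do not knock over or shove the dropper bottle, the round tin or the pliers standing near.

Things in the scene. Friction and masses are not known exactly. Their poses are not given: they have to be found in the camera images.
- port: Fixed bare-metal vacuum port: base plate 135x110x12 mm, upright tube 41 mm across, flange 54 mm across whose flat top is 66 mm up. Origin: on the tube's axis at the base's underside; z up. The clamp's vertical hinge pin (88 mm tall) stands at (46, 0) mm; the clamp's free ends point to -x. A brass hose barb points to +y, 34 mm up. A slotted insert lies hidden in the bore at unknown bearing.
- plug: Loose plug, 0.2-0.42 kg; origin: centre of its flange's underside. Flange 54 mm across, 6 thick; bar handle 44 mm along x, 12 wide, 29 to 47 mm above origin. Starts 8 mm proud (origin 74 mm over the port's), held up by a tongue under it. Turned 25-80 deg anticlockwise (unknown; slot passes it over about 8 deg) it drops by its own weight to 66 mm, unless gripped tight. Proud, it blocks the clamp.
- plug_bar (a point): Middle of the top of the plug's bar handle, 47 mm above the plug's origin. The bar is 18 mm tall, dark steel, on a stem 11 mm thick; below that (up to 18 mm above the origin) the neck is 31 mm across, so fingers beside the bar must stay above it.
- jaw_left (a joint): Clamp half on the port's +y side: steel half ring, outer radius 36 mm, wall 52 to 80 mm above the port's origin, turning about the pin at (46, 0) mm. 0 = shut (a stop), ring centred on the port's axis; positive = free end swung open to +y, rad; starts 0.85-1.15, at most 1.25. Stays where left (friction 0.05 N m, no spring). Push its outside wall near the free end.
- jaw_right (a joint): The other clamp half, mirrored: on the port's -y side, same pin, 0 = shut, positive = opened towards -y, rad.
- jaw_left_ear (a point): Top of the left half's ear (block 12x8.5 mm at its free end), 81 mm above the port's origin; shut, it lies at (-50, 6) mm of the port.
- jaw_right_ear (a point): Top of the right half's ear, 81 mm above the port's origin; shut, it lies at (-50, -6) mm of the port. The latch's prong (16x7.5 mm, 19.5 to 27 mm from the latch pivot) then goes down outside its -y face.
- latch (a joint): Dark lever, vertical pivot on the left ear: pivot at (-50, 8) mm of the port when that half is shut. 73 mm long: plate, prong going down outside the right ear, then a straight tail 8 mm thick, 61-88 mm up. 0 = home (a stop), tail to port -y; positive = open, rad, relative to the left half (1.57: tail to -x); starts 1.25-1.65. Stays where left (0.02 N m). Goes home only with both halves shut.
- latch_tail (a point): Top edge of the latch's tail, 50 mm from its pivot, 88 mm above the port's origin: push the tail here.
- dropper: Loose white dropper bottle, 34 mm diameter, 94 mm tall, upright on the desk, origin at the centre of its underside. A bystander.
- round_tin: Loose round red lidded tin, 68 mm diameter, 32 mm tall, origin at the centre of its underside. A bystander.
- pliers: Loose small blue-handled pliers lying flat, 118 x 38 x 11 mm, origin at the centre of the underside. A bystander.

How it is judged:
On the way, in this order (a step that is already met when the one before it is completed fails the run):
1. the plug has dropped home: its flange sits flush on the port's flange (z of plug in the frame of port below 0.068 m and horizontal distance between plug and port below 0.004 m), for 0.2 s.
2. both clamp halves are shut around the flanges (value of joint each of jaw_left, jaw_right below 0.05 rad), for 0.1 s.
At the end, for the whole second after the job is handed in: The plug sits flush on the port's flange (within 2 mm in height, 4 mm sideways, upright), both clamp halves are shut to within 0.05 rad, the latch is home to within 0.15 rad, and all is at rest (all of step 1 and all of step 2 and z of plug in the frame of port above 0.063 m and angle between plug's own z axis and vertical below 0.06 rad and value of joint latch below 0.15 rad and linear speed of plug below 0.02 m/s); the robot touches nothing.
It fails at once if the plug is lifted out of the bore (more than 21 mm above its home height) (z of plug in the frame of port above 0.087 m).
It fails at once if the dropper bottle is knocked over or pushed more than 40 mm (angle between dropper's own z axis and vertical above 0.6 rad or distance of dropper from where it was at the start of the episode above 0.04 m).
It fails at once if the round tin or the pliers are pushed more than 40 mm (distance of any of round_tin, pliers from where it was at the start of the episode above 0.04 m).
It also fails if it takes over 72 s, if anything falls off the work surface, if the arm or the gripper's body presses on something with over 40 N, if the wrist force passes 120 N, or if a joint passes its speed limit or range.

## Working session

There is one attempt and no reset: what is moved stays moved. The work goes in short steps, Python scripts to look and compute and a shell command to move; the robot and the scene stay as the last step left them, time stands still between calls to the robot, and variables do not carry over. Pictures are saved under pics/ and viewed, on a budget of 10 in all, crops included, one or two more only if the job needs it, and the job is handed in when it is done.

```bash
ls; mkdir -p pics; cat > h.py <<'E'
import numpy as np, cv2
from rig import monitor, vision, env
from scipy.spatial.transform import Rotation as R
def snap(cam,name,crop=None,scale=1):
    im=vision.read_camera(cam); cv2.imwrite(f'pics/{name}_raw.png',im)
    v=im if crop is None else im[crop[1]:crop[3],crop[0]:crop[2]]
    cv2.imwrite(f'pics/{name}.png',cv2.resize(v,None,fx=scale,fy=scale,interpolation=cv2.INTER_CUBIC)); return im
def ray(cam,u,v,z):
    m=vision.camera_model(cam); d=np.array(m['rotation'])@np.array([(u-m['cx'])/m['fx'],(v-m['cy'])/m['fy'],1.])
    o=np.array(m['origin']); return o+d*(z-o[2])/d[2]
def proj(cam,p):
    m=vision.camera_model(cam); c=np.array(m['rotation']).T@(np.array(p)-np.array(m['origin']))
    return np.array([m['fx']*c[0]/c[2]+m['cx'],m['fy']*c[1]/c[2]+m['cy']])
E
python3 - <<'E'
from h import *
a=snap('top','t0');b=snap('scene','s0')
for c in('top','scene'):print({k:np.round(v,3).tolist() for k,v in vision.camera_model(c).items()})
print({k:np.round(v,3).tolist() for k,v in monitor.get_obs().items()})
E
```

```text
pics
{'fx': 417.501, 'fy': 417.501, 'cx': 317.936, 'cy': 197.477, 'origin': [0.358, -0.012, 0.956], 'rotation': [-2.141, 2.146, -0.146]}
{'fx': 431.127, 'fy': 431.127, 'cx': 311.471, 'cy': 199.479, 'origin': [0.023, 0.602, 0.493], 'rotation': [-0.788, 2.308, -1.399]}
{'time_s': 0.1, 'qpos': [-1.316, 0.629, 0.038, 1.518, -0.027, 0.996, -0.02], 'joint_vel': [0.001, -0.001, 0.0, -0.002, 0.001, -0.0, 0.001], 'tau': [0.004, -55.08, 1.147, -18.712, -0.052, 0.019, 0.0], 'position': [0.205, 0.616, 0.205], 'ee_rot': [-0.502, -3.101, 0.003], 'wrist_force': [0.038, 0.243, 0.411], 'torque': [-0.008, -0.018, 0.043], 'opening': 0.094}
```

View pics/t0.png

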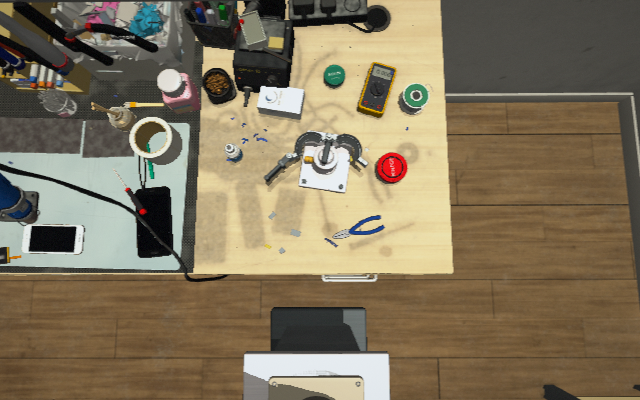

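View pics/s0.png

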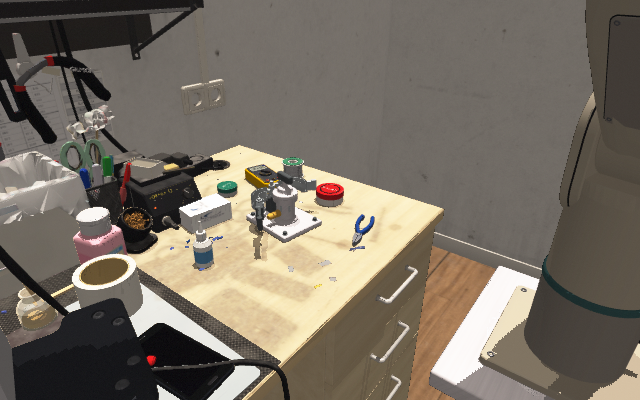

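The top view shows the port at about (322,160), the red tin at (391,167), the dropper at (232,152) and the pliers at (360,230). The camera rotation is a rotation vector, so I'll fix the helper and then zoom in on the port.

```bash
sed -i "s/np.array(m\['rotation'\])/R.from_rotvec(m['rotation']).as_matrix()/" h.py
python3 - <<'E'
from h import *
a=cv2.imread('pics/t0_raw.png');b=cv2.imread('pics/s0_raw.png')
A=cv2.resize(a[115:205,255:385],None,fx=6,fy=6,interpolation=cv2.INTER_CUBIC)
cv2.imwrite('pics/t0c.png',A)
B=cv2.resize(b[165:275,230:350],None,fx=5,fy=5,interpolation=cv2.INTER_CUBIC);cv2.imwrite('pics/s0c.png',B)
print(ray('top',391,167,.032),ray('top',232,152,.09),ray('top',360,230,0),ray('top',322,160,.1))
# base plate mask
h=cv2.cvtColor(a,cv2.COLOR_BGR2HSV); m=((h[...,1]<40)&(h[...,2]>190)).astype(np.uint8); m[:, :290]=0;m[:,360:]=0;m[:140]=0;m[205:]=0
cs,_=cv2.findContours(m,0,2);c=max(cs,key=cv2.contourArea);print(cv2.boundingRect(c),cv2.approxPolyDP(c,4,True).reshape(-1,2).tolist())
for p in cv2.approxPolyDP(c,4,True).reshape(-1,2):print(p,ray('top',*p,.012).round(3))
E
```

```text
[ 0.56086255 -0.17001064  0.032     ] [0.58209361 0.17762018 0.09      ] [ 0.42111765 -0.10074591  0.        ] [ 0.56150011 -0.01420503  0.1       ]
(298, 145, 52, 47) [[305, 146], [303, 158], [313, 156], [322, 168], [337, 165], [322, 175], [302, 160], [298, 184], [345, 191], [347, 151], [332, 146], [328, 161], [333, 155], [334, 159], [322, 166], [317, 154], [320, 158], [323, 145]]
[305 146] [0.616 0.025 0.012]
[303 158] [0.587 0.03  0.012]
[313 156] [0.592 0.006 0.012]
[322 168] [ 0.563 -0.014  0.012]
[337 165] [ 0.57  -0.049  0.012]
[322 175] [ 0.547 -0.014  0.012]
[302 160] [0.583 0.032 0.012]
[298 184] [0.526 0.041 0.012]
[345 191] [ 0.51  -0.067  0.012]
[347 151] [ 0.604 -0.073  0.012]
[332 146] [ 0.616 -0.038  0.012]
[328 161] [ 0.58  -0.028  0.012]
[333 155] [ 0.594 -0.04   0.012]
[334 159] [ 0.585 -0.042  0.012]
[322 166] [ 0.568 -0.014  0.012]
[317 154] [ 0.597 -0.003  0.012]
[320 158] [ 0.587 -0.01   0.012]
[323 145] [ 0.618 -0.017  0.012]
```

View pics/t0c.png

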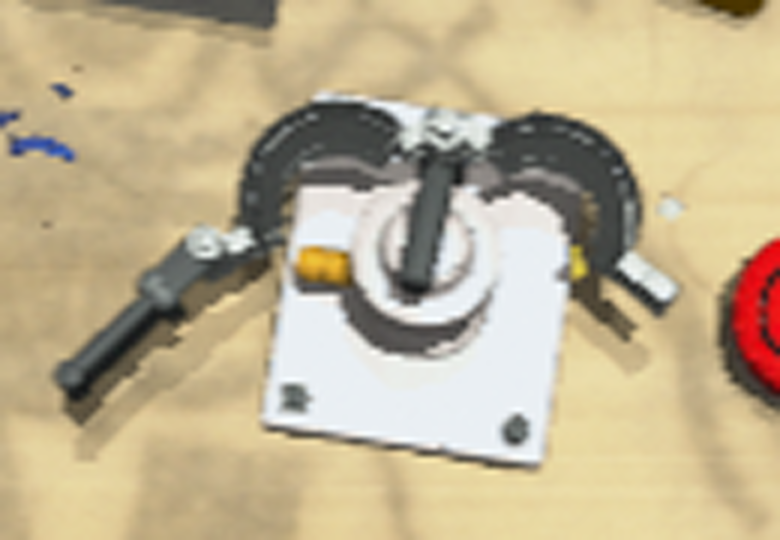

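View pics/s0c.png

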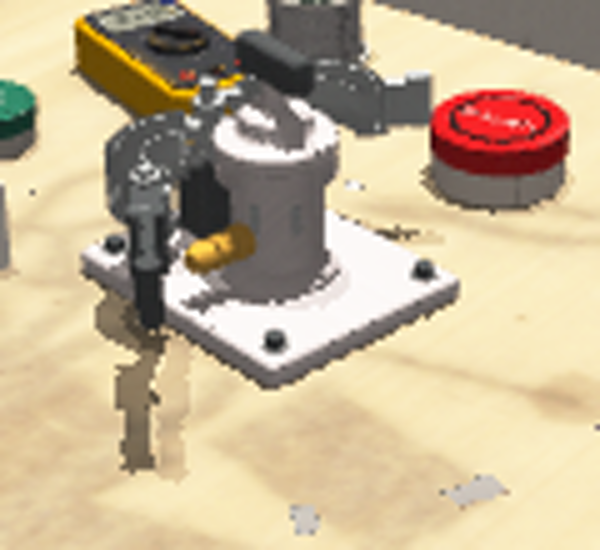

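```bash
cat > m.py <<'E'
from h import *
f=lambda x,y:(255+x/6-.4,115+y/6-.4)
L={}
for n,x,y,z in [('pin',442,128,.088),('cornL',265,428,.012),('cornR',538,464,.012),('cornTL',318,95,.012),('flange',427,255,.080),('bar1',440,155,.121),('bar2',414,288,.121),('latpiv',205,243,.088),('tailend',68,380,.088),('rear_tip',672,292,.081),('rear_in',628,262,.081)]:
    L[n]=ray('top',*f(x,y),z);print(n,L[n].round(4))
bm=(L['bar1']+L['bar2'])/2;print('barmid',bm,'yaw bar',np.degrees(np.arctan2(*(L['bar1']-L['bar2'])[1::-1])),'len',np.linalg.norm(L['bar1']-L['bar2']))
e=L['cornR']-L['cornL'];print('edge',np.linalg.norm(e),'yaw from edge',np.degrees(np.arctan2(e[0],-e[1])))
c=L['flange'];d=L['pin']-bm;print('pin-bar',np.linalg.norm(d[:2]),np.degrees(np.arctan2(d[1],d[0])))
d=L['pin']-c;print('pin-fl',np.linalg.norm(d[:2]),np.degrees(np.arctan2(d[1],d[0])))
for p in ('pin','bar1','bar2','flange','latpiv','tailend','rear_tip'):
    q=proj('scene',L[p]);print(p,'scene crop px',((q-[230,165])*5).round())
E
python3 m.py
```

```text
pin [ 0.6172 -0.0279  0.088 ]
cornL [0.5217 0.0391 0.012 ]
cornR [ 0.5074 -0.0651  0.012 ]
cornTL [0.6533 0.019  0.012 ]
flange [ 0.5726 -0.0224  0.08  ]
bar1 [ 0.5977 -0.0265  0.121 ]
bar2 [ 0.5511 -0.0174  0.121 ]
latpiv [0.5753 0.0566 0.088 ]
tailend [0.526  0.1046 0.088 ]
rear_tip [ 0.5585 -0.1097  0.081 ]
rear_in [ 0.5695 -0.0942  0.081 ]
barmid [ 0.57440023 -0.02196156  0.121     ] yaw bar -11.049716466148345 len 0.04756432878837972
edge 0.10515478056811589 yaw from edge -7.8049975281039705
pin-bar 0.04315995653713291 -7.859835481519874
pin-fl 0.044894364535676724 -7.023477362410349
pin scene crop px [205.  78.]
bar1 scene crop px [233.  22.]
bar2 scene crop px [303.  57.]
flange scene crop px [274. 127.]
latpiv scene crop px [140. 176.]
tailend scene crop px [147. 260.]
rear_tip scene crop px [423.  66.]
```

The measurements agree with the stated sizes: edge 105 mm against 110, pin to axis 43–45 mm against 46. That puts the port at about (0.572, -0.022) with yaw about -7.7°, and the bar at yaw about -11°. Next I'll move above the plug and turn so that tool x lies along the bar.

```bash
cat > go.py <<'E'
# usage: go.py x y z yaw_of_tool_x_deg : prints what remains, in tool axes/units
from h import *; import sys
o=monitor.get_obs(); Rt=R.from_rotvec(o['ee_rot']); p=np.array(o['position'])
x,y,z,a=map(float,sys.argv[1:5]); a=np.radians(a)
T=R.from_matrix(np.array([[np.cos(a),np.sin(a),0],[np.sin(a),-np.cos(a),0],[0,0,-1]]))
ax=Rt.as_matrix()[:,0]
print('t',round(o['time_s'],2),'pos',p.round(4),'toolx az',np.degrees(np.arctan2(ax[1],ax[0])).round(1),'F',np.round(o['wrist_force'],1),'M',np.round(o['torque'],2),'open',round(o['opening'],4),'q7',round(o['qpos'][6],2))
print('shift units',(Rt.inv().apply(np.array([x,y,z])-p)/.1).round(3),'turn units',((Rt.inv()*T).as_rotvec()/2).round(3))
E
J='python3 -m jog'
T4='[{"x":-0.917,"y":-0.817},{"x":-0.917,"y":-0.817},{"x":-0.917,"y":-0.817},{"x":-0.917,"y":-0.817}]'
python3 -m jog '[{"x":-0.917,"y":-0.817},{"x":-0.917,"y":-0.817},{"x":-0.917,"y":-0.817},{"x":-0.917,"y":-0.817}]' 0.78 10
python3 -m jog '[{"x":-0.917,"y":-0.817},{"x":-0.917,"y":-0.817},{"x":-0.917,"y":-0.817},{"x":-0.917,"y":-0.817}]'
python3 go.py 0.5735 -0.022 0.205 161.6
```

```text
t 0.1 pos [0.2048 0.6163 0.2047] toolx az 161.6 F [0.  0.2 0.4] M [-0.01 -0.02  0.04] open 0.094 q7 -0.02
shift units [-5.512e+00 -4.895e+00  5.000e-03] turn units [-0.001  0.     0.   ]$[0]: bad value
$[0]: bad value
```

```bash
python3 -m jog '[{"x":-0.917,"y":-0.817,"z":0,"wx":0,"wy":0,"wz":0},{"x":-0.917,"y":-0.817,"z":0,"wx":0,"wy":0,"wz":0},{"x":-0.917,"y":-0.817,"z":0,"wx":0,"wy":0,"wz":0},{"x":-0.917,"y":-0.817,"z":0,"wx":0,"wy":0,"wz":0}]' 0.78 10
python3 go.py 0.5735 -0.022 0.205 161.6
```

```text
time_s: 0.43
position: [0.2722, 0.5017, 0.2051]
ee_rot: [0.517, 3.095, -0.011]
wrist_force: [1.2, -0.1, 0.0]
opening: 0.0703
t 0.43 pos [0.2722 0.5017 0.2051] toolx az 161.0 F [ 1.2 -0.1  0. ] M [-0.03 -0.03 -0.05] open 0.0703 q7 0.14
shift units [-4.551 -3.974  0.049] turn units [-0.003  0.002 -0.005]
```

```bash
python3 -m jog '[{"x":-0.9,"y":-0.8,"z":0,"wx":0,"wy":0,"wz":0},{"x":-0.9,"y":-0.8,"z":0,"wx":0,"wy":0,"wz":0},{"x":-0.9,"y":-0.8,"z":0,"wx":0,"wy":0,"wz":0},{"x":-0.9,"y":-0.8,"z":0,"wx":0,"wy":0,"wz":0}]' >/dev/null
python3 -m jog '[{"x":-0.9,"y":-0.8,"z":0,"wx":0,"wy":0,"wz":0},{"x":-0.9,"y":-0.8,"z":0,"wx":0,"wy":0,"wz":0},{"x":-0.9,"y":-0.8,"z":0,"wx":0,"wy":0,"wz":0},{"x":-0.9,"y":-0.8,"z":0,"wx":0,"wy":0,"wz":0}]' >/dev/null
python3 -m jog '[{"x":-0.9,"y":-0.8,"z":0,"wx":0,"wy":0,"wz":0},{"x":-0.9,"y":-0.8,"z":0,"wx":0,"wy":0,"wz":0},{"x":-0.9,"y":-0.8,"z":0,"wx":0,"wy":0,"wz":0},{"x":-0.9,"y":-0.8,"z":0,"wx":0,"wy":0,"wz":0}]' >/dev/null
python3 -m jog '[{"x":-0.9,"y":-0.8,"z":0,"wx":0,"wy":0,"wz":0},{"x":-0.9,"y":-0.8,"z":0,"wx":0,"wy":0,"wz":0},{"x":-0.9,"y":-0.8,"z":0,"wx":0,"wy":0,"wz":0},{"x":-0.9,"y":-0.8,"z":0,"wx":0,"wy":0,"wz":0}]' >/dev/null
python3 -m jog '[{"x":-0.9,"y":-0.75,"z":0,"wx":0,"wy":0,"wz":0},{"x":-0.9,"y":-0.75,"z":0,"wx":0,"wy":0,"wz":0},{"x":-0.9,"y":-0.75,"z":0,"wx":0,"wy":0,"wz":0},{"x":-0.9,"y":-0.75,"z":0,"wx":0,"wy":0,"wz":0}]' 
python3 go.py 0.5735 -0.022 0.205 161.6
```

```text
time_s: 2.1
position: [0.5719, -0.0139, 0.2053]
ee_rot: [0.516, 3.095, -0.007]
wrist_force: [0.5, -0.5, -0.2]
opening: 0.0206
t 2.1 pos [ 0.5719 -0.0139  0.2053] toolx az 161.1 F [ 0.5 -0.5 -0.2] M [-0.09 -0.04  0.01] open 0.0206 q7 1.27
shift units [-0.041 -0.071  0.004] turn units [-0.002  0.002 -0.005]
```

```bash
python3 -m jog '[{"x":0,"y":0,"z":0,"wx":0,"wy":0,"wz":0.75},{"x":0,"y":0,"z":0,"wx":0,"wy":0,"wz":0.75},{"x":0,"y":0,"z":0,"wx":0,"wy":0,"wz":0.75},{"x":0,"y":0,"z":0,"wx":0,"wy":0,"wz":0.75},{"x":0,"y":0,"z":0,"wx":0,"wy":0,"wz":0.75},{"x":0,"y":0,"z":0,"wx":0,"wy":0,"wz":0.75},{"x":0,"y":0,"z":0,"wx":0,"wy":0,"wz":0.75},{"x":0,"y":0,"z":0,"wx":0,"wy":0,"wz":0.75},{"x":0,"y":0,"z":0,"wx":0,"wy":0,"wz":0.75},{"x":0,"y":0,"z":0,"wx":0,"wy":0,"wz":0.75},{"x":0,"y":0,"z":0,"wx":0,"wy":0,"wz":0.75},{"x":0,"y":0,"z":0,"wx":0,"wy":0,"wz":0.75}]' >/dev/null
python3 -m jog '[{"x":0,"y":0,"z":0,"wx":0,"wy":0,"wz":0.75},{"x":0,"y":0,"z":0,"wx":0,"wy":0,"wz":0.75},{"x":0,"y":0,"z":0,"wx":0,"wy":0,"wz":0.75},{"x":0,"y":0,"z":0,"wx":0,"wy":0,"wz":0.75},{"x":0,"y":0,"z":0,"wx":0,"wy":0,"wz":0.75},{"x":0,"y":0,"z":0,"wx":0,"wy":0,"wz":0.75},{"x":0,"y":0,"z":0,"wx":0,"wy":0,"wz":0.75},{"x":0,"y":0,"z":0,"wx":0,"wy":0,"wz":0.75},{"x":0,"y":0,"z":0,"wx":0,"wy":0,"wz":0.75},{"x":0,"y":0,"z":0,"wx":0,"wy":0,"wz":0.75},{"x":0,"y":0,"z":0,"wx":0,"wy":0,"wz":0.75},{"x":0,"y":0,"z":0,"wx":0,"wy":0,"wz":0.75}]' >/dev/null
python3 go.py 0.5735 -0.022 0.130 -10.5
```

```text
t 4.1 pos [ 0.5685 -0.0047  0.2051] toolx az -10.6 F [ 0.1 -0.8 -1. ] M [ 0.02  0.13 -0.01] open 0.0207 q7 -1.17
shift units [0.081 0.161 0.751] turn units [-0.     0.    -0.001]
```

```bash
python3 -m jog '[{"x":0.08,"y":0.16,"z":0.4,"wx":0,"wy":0,"wz":0},{"x":0.08,"y":0.16,"z":0.7,"wx":0,"wy":0,"wz":0},{"x":0.08,"y":0.16,"z":0.75,"wx":0,"wy":0,"wz":0},{"x":0.08,"y":0.16,"z":0.75,"wx":0,"wy":0,"wz":0}]' 0.68 5 >/dev/null
python3 go.py 0.573 -0.022 0.098 -10.5
python3 -c "
from h import *
snap('scene','s1',(230,110,350,260),4)"
```

```text
t 4.43 pos [ 0.5721 -0.022   0.1286] toolx az -10.3 F [ 0.8 -0.8 -0.1] M [0.   0.16 0.01] open 0.0302 q7 -1.06
shift units [ 0.011 -0.002  0.306] turn units [0.    0.002 0.002]
```

View pics/s1.png

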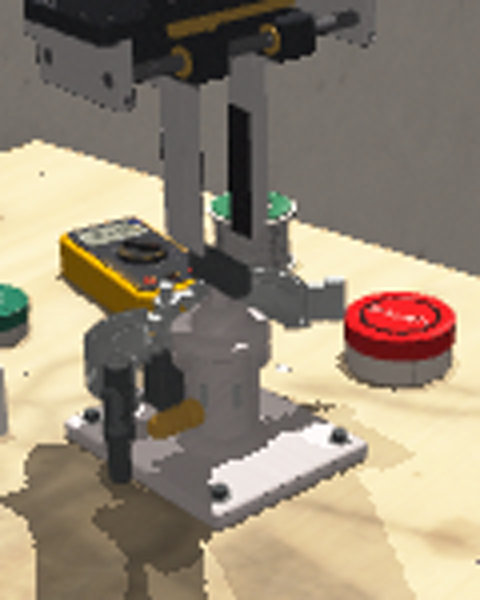

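The fingers at (185,220) and (248,200) straddle the bar at (220,270). I'll lower them, close gently on the bar to centre it, and read the opening.

```bash
python3 -m jog '[{"x":0.01,"y":0,"z":0.1,"wx":0,"wy":0,"wz":0},{"x":0.01,"y":0,"z":0.2,"wx":0,"wy":0,"wz":0},{"x":0.01,"y":0,"z":0.3,"wx":0,"wy":0,"wz":0},{"x":0.01,"y":0,"z":0.3,"wx":0,"wy":0,"wz":0}]' >/dev/null
python3 go.py 0.573 -0.022 0.098 -10.5
python3 -m jog '[{"x":0,"y":0,"z":0,"wx":0,"wy":0,"wz":0},{"x":0,"y":0,"z":0,"wx":0,"wy":0,"wz":0},{"x":0,"y":0,"z":0,"wx":0,"wy":0,"wz":0},{"x":0,"y":0,"z":0,"wx":0,"wy":0,"wz":0},{"x":0,"y":0,"z":0,"wx":0,"wy":0,"wz":0}]' 0.9 3 >/dev/null
python3 go.py 0.573 -0.022 0.098 -10.5
```

```text
t 4.82 pos [ 0.5737 -0.0229  0.0989] toolx az -10.2 F [-0.3  0.7  0.4] M [0.09 0.2  0.  ] open 0.0298 q7 -1.03
shift units [-0.008 -0.007  0.009] turn units [-0.     0.001  0.002]
t 5.23 pos [ 0.575  -0.0237  0.1009] toolx az -10.3 F [-0.4  0.2  0.5] M [ 0.06  0.13 -0.05] open 0.0121 q7 -1.03
shift units [-0.023 -0.013  0.029] turn units [-0.    -0.     0.002]
```

```bash
python3 -m jog '[{"x":0,"y":0,"z":0,"wx":0,"wy":0,"wz":0},{"x":0,"y":0,"z":0,"wx":0,"wy":0,"wz":-0.05},{"x":0,"y":0,"z":0,"wx":0,"wy":0,"wz":-0.1},{"x":0,"y":0,"z":0,"wx":0,"wy":0,"wz":-0.13},{"x":0,"y":0,"z":0,"wx":0,"wy":0,"wz":-0.16},{"x":0,"y":0,"z":0,"wx":0,"wy":0,"wz":-0.19},{"x":0,"y":0,"z":0,"wx":0,"wy":0,"wz":-0.22},{"x":0,"y":0,"z":0,"wx":0,"wy":0,"wz":-0.25},{"x":0,"y":0,"z":0,"wx":0,"wy":0,"wz":-0.27},{"x":0,"y":0,"z":0,"wx":0,"wy":0,"wz":-0.29},{"x":0,"y":0,"z":0,"wx":0,"wy":0,"wz":-0.31}]' 0.84 5 >/dev/null
python3 go.py 0.573 -0.022 0.098 25
python3 -m jog '[{"x":0,"y":0,"z":0,"wx":0,"wy":0,"wz":-0.02},{"x":0,"y":0,"z":0,"wx":0,"wy":0,"wz":-0.04},{"x":0,"y":0,"z":0,"wx":0,"wy":0,"wz":-0.06},{"x":0,"y":0,"z":0,"wx":0,"wy":0,"wz":-0.08},{"x":0,"y":0,"z":0,"wx":0,"wy":0,"wz":-0.1}]' >/dev/null
python3 go.py 0.573 -0.022 0.098 38
```

```text
t 6.15 pos [ 0.5745 -0.0237  0.1004] toolx az 25.4 F [-0.  -0.5 -0.5] M [-0.02  0.21 -0.03] open 0.0147 q7 -0.54
shift units [-0.006 -0.022  0.024] turn units [-0.     0.     0.003]
t 6.57 pos [ 0.5743 -0.0236  0.1003] toolx az 36.8 F [ 0.2  0.1 -1.6] M [-0.    0.21 -0.02] open 0.0155 q7 -0.39
shift units [-0.001 -0.021  0.023] turn units [-0.    0.   -0.01]
```

```bash
python3 -m jog '[{"x":0,"y":0,"z":0,"wx":0,"wy":0,"wz":-0.02},{"x":0,"y":0,"z":0,"wx":0,"wy":0,"wz":-0.04},{"x":0,"y":0,"z":0,"wx":0,"wy":0,"wz":-0.06},{"x":0,"y":0,"z":0,"wx":0,"wy":0,"wz":-0.08},{"x":0,"y":0,"z":0,"wx":0,"wy":0,"wz":-0.1},{"x":0,"y":0,"z":0,"wx":0,"wy":0,"wz":-0.12}]' >/dev/null
python3 go.py 0.573 -0.022 0.098 50
python3 -m jog '[{"x":0,"y":0,"z":0,"wx":0,"wy":0,"wz":-0.02},{"x":0,"y":0,"z":0,"wx":0,"wy":0,"wz":-0.04},{"x":0,"y":0,"z":0,"wx":0,"wy":0,"wz":-0.06},{"x":0,"y":0,"z":0,"wx":0,"wy":0,"wz":-0.08},{"x":0,"y":0,"z":0,"wx":0,"wy":0,"wz":-0.1},{"x":0,"y":0,"z":0,"wx":0,"wy":0,"wz":-0.12}]' >/dev/null
python3 go.py 0.573 -0.022 0.098 64
python3 -c "
from h import *
snap('scene','s2',(230,110,350,260),4)"
```

```text
t 7.07 pos [ 0.5739 -0.0231  0.1004] toolx az 50.6 F [-1.8  2.7  0.8] M [ 0.23  0.47 -0.01] open 0.0148 q7 -0.21
shift units [ 0.003 -0.014  0.024] turn units [-0.001  0.     0.005]
t 7.57 pos [ 0.5734 -0.0229  0.1005] toolx az 64.3 F [-2.8  2.2  3.5] M [ 0.38  0.7  -0.17] open 0.0153 q7 -0.03
shift units [ 0.006 -0.007  0.025] turn units [-0.001 -0.     0.003]
```

View pics/s2.png

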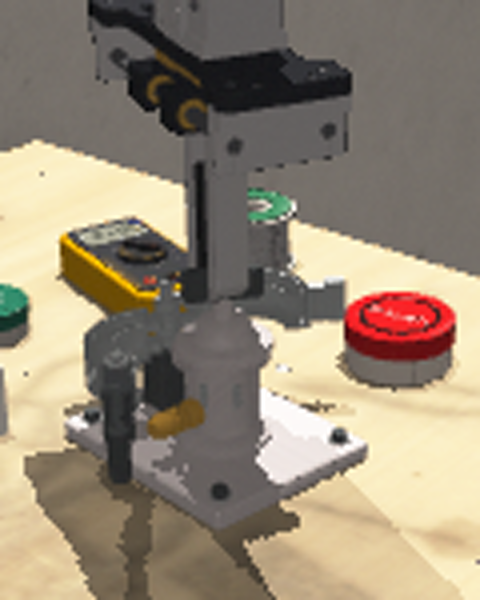

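The bar's near end is visible behind the finger at about (195,285), but I can't tell whether the plug has dropped. The moment is starting to rise, so I'll turn a little further and watch it.

```bash
python3 -m jog '[{"x":0,"y":0,"z":0,"wx":0,"wy":0,"wz":-0.015},{"x":0,"y":0,"z":0,"wx":0,"wy":0,"wz":-0.03},{"x":0,"y":0,"z":0,"wx":0,"wy":0,"wz":-0.045},{"x":0,"y":0,"z":0,"wx":0,"wy":0,"wz":-0.06}]' >/dev/null
python3 go.py 0.573 -0.022 0.098 71
python3 - <<'E'
from h import *
m=vision.camera_model('scene')
for z in(.121,.113):
  for s in(-1,1):
    for a in (45,55,65):
      p=np.array([.573,-.022,z])+s*.022*np.array([np.cos(np.radians(a)),np.sin(np.radians(a)),0])
      print(z,s,a,((proj('scene',p)-[230,110])*4).round())
E
```

```text
t 7.95 pos [ 0.574  -0.0224  0.1005] toolx az 71.3 F [-3.5  4.3  5. ] M [ 0.99  0.97 -0.2 ] open 0.0173 q7 0.06
shift units [ 0.    -0.011  0.025] turn units [-0.001 -0.001  0.002]
0.121 -1 45 [258. 250.]
0.121 -1 55 [256. 247.]
0.121 -1 65 [254. 244.]
0.121 1 45 [174. 254.]
0.121 1 55 [175. 257.]
0.121 1 65 [178. 260.]
0.113 -1 45 [258. 264.]
0.113 -1 55 [257. 261.]
0.113 -1 65 [254. 258.]
0.113 1 45 [175. 268.]
0.113 1 55 [176. 271.]
0.113 1 65 [178. 273.]
```

```bash
python3 -m jog '[{"x":0,"y":0,"z":0,"wx":0,"wy":0,"wz":0.05},{"x":0,"y":0,"z":0,"wx":0,"wy":0,"wz":0.05},{"x":0,"y":0,"z":0,"wx":0,"wy":0,"wz":0.05},{"x":0,"y":0,"z":-0.3,"wx":0,"wy":0,"wz":0.05},{"x":0,"y":0,"z":-0.5,"wx":0,"wy":0,"wz":0.05},{"x":0,"y":0,"z":-0.5,"wx":0,"wy":0,"wz":0.05}]' 0.6 5 >/dev/null
python3 go.py 0.573 -0.022 0.098 64
python3 - <<'E'
from h import *
b=snap('scene','s3')
a=cv2.imread('pics/s0_raw.png')
f=lambda i:cv2.resize(i[165:235,255:320],None,fx=6,fy=6,interpolation=cv2.INTER_CUBIC)
cv2.imwrite('pics/cmp.png',np.hstack([f(a),f(b)]))
E
```

```text
t 8.45 pos [ 0.5779 -0.0251  0.1541] toolx az 65.5 F [ 0.4 -0.1  0.2] M [-0.05  0.02 -0.05] open 0.0378 q7 -0.05
shift units [ 0.007 -0.062  0.56 ] turn units [ 0.004 -0.001  0.013]
```

View pics/cmp.png

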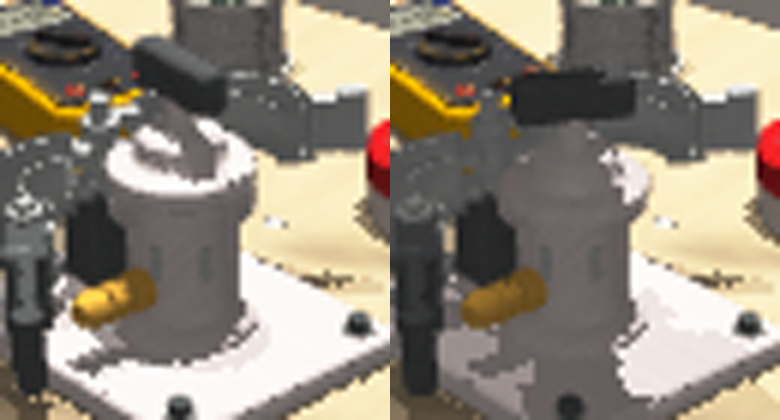

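In the comparison the bar and flange are about 22 px lower than at the start, which is about 8 mm, so the plug has dropped home. Next is the left jaw: I'll close the fingers to make a pusher, come down outside its wall, and sweep round an arc about the pin.

```bash
cat > wp.py <<'E'
# usage: wp.py yaw_deg x,y,z ... (port mm): prints shifts in tool units for each waypoint, turn for the tool-x azimuth (world)
from h import *; import sys
o=monitor.get_obs(); Rt=R.from_rotvec(o['ee_rot']); p=np.array(o['position'])
P=np.array([.572,-.022,0]); Y=R.from_euler('z',-7.7,degrees=True)
a=np.radians(float(sys.argv[1]))
T=R.from_matrix(np.array([[np.cos(a),np.sin(a),0],[np.sin(a),-np.cos(a),0],[0,0,-1]]))
ax=Rt.as_matrix()[:,0]
print('t',round(o['time_s'],2),'port mm',(Y.inv().apply(p-P)*1e3).round(1),'az',np.degrees(np.arctan2(ax[1],ax[0])).round(1),'F port',Y.inv().apply(o['wrist_force']).round(1),'open',round(o['opening'],4),'q7',round(o['qpos'][6],2))
print('turn',((Rt.inv()*T).as_rotvec()/2).round(3))
for w in sys.argv[2:]:
    d=P+Y.apply(np.array(list(map(float,w.split(','))))/1e3)-p
    print(w,(Rt.inv().apply(d)/.1).round(2))
E
python3 wp.py 62 18,94,130 18,94,60 8.8,79.8,60 -10.6,67.4,60 -26,50.5,60 -34,37,60 -36.7,30,60 -33,26,60
```

```text
t 8.5 port mm [  5.   -2.  152.3] az 65.5 F port [-0.2 -0.2  0.1] open 0.0375 q7 -0.05
turn [ 0.003 -0.001  0.03 ]
18,94,130 [ 0.96 -0.15  0.22]
18,94,60 [ 0.96 -0.16  0.92]
8.8,79.8,60 [ 0.79 -0.21  0.92]
-10.6,67.4,60 [ 0.62 -0.36  0.92]
-26,50.5,60 [ 0.41 -0.45  0.92]
-34,37,60 [ 0.26 -0.49  0.92]
-36.7,30,60 [ 0.18 -0.5   0.92]
-33,26,60 [ 0.16 -0.45  0.92]
```

```bash
python3 -m jog '[{"x":0.4,"y":-0.06,"z":0,"wx":0,"wy":0,"wz":0.03},{"x":0.8,"y":-0.12,"z":0,"wx":0,"wy":0,"wz":0.03},{"x":0.96,"y":-0.15,"z":0,"wx":0,"wy":0,"wz":0.03},{"x":0.96,"y":-0.15,"z":0.2,"wx":0,"wy":0,"wz":0.03},{"x":0.96,"y":-0.15,"z":0.5,"wx":0,"wy":0,"wz":0.03},{"x":0.96,"y":-0.15,"z":0.8,"wx":0,"wy":0,"wz":0.03},{"x":0.96,"y":-0.15,"z":0.92,"wx":0,"wy":0,"wz":0.03},{"x":0.96,"y":-0.15,"z":0.92,"wx":0,"wy":0,"wz":0.03}]' 1 20 >/dev/null
python3 wp.py 62 8.8,79.8,60 -10.6,67.4,60 -26,50.5,60 -34,37,60 -36.7,30,60 -33,26,60
python3 -c "
from h import *
snap('scene','s4',(220,110,350,260),4)"
```

```text
t 9.17 port mm [13.7 94.1 54.8] az 62.0 F port [ 0.3 -0.1  0.4] open 0.0004 q7 -0.19
turn [-0.003  0.002 -0.   ]
8.8,79.8,60 [-0.15  0.   -0.05]
-10.6,67.4,60 [-0.34 -0.14 -0.05]
-26,50.5,60 [-0.55 -0.22 -0.05]
-34,37,60 [-0.7  -0.25 -0.05]
-36.7,30,60 [-0.78 -0.25 -0.05]
-33,26,60 [-0.8  -0.2  -0.05]
```

View pics/s4.png

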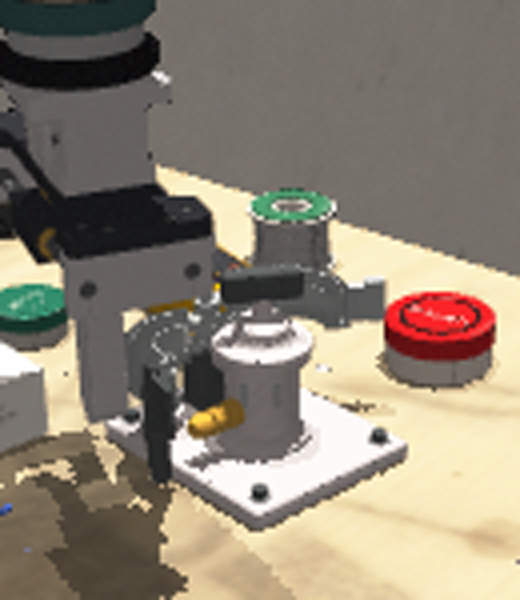

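The finger tip at (97,415) is beside the left jaw and clear of the latch tail at (158,430). I'll push in.

```bash
python3 -m jog '[{"x":-0.08,"y":0,"z":-0.03,"wx":0,"wy":0,"wz":0},{"x":-0.15,"y":0,"z":-0.03,"wx":0,"wy":0,"wz":0},{"x":-0.25,"y":-0.07,"z":-0.03,"wx":0,"wy":0,"wz":0},{"x":-0.34,"y":-0.14,"z":-0.03,"wx":0,"wy":0,"wz":0},{"x":-0.45,"y":-0.18,"z":-0.03,"wx":0,"wy":0,"wz":0},{"x":-0.55,"y":-0.22,"z":-0.03,"wx":0,"wy":0,"wz":0},{"x":-0.63,"y":-0.24,"z":-0.03,"wx":0,"wy":0,"wz":0},{"x":-0.7,"y":-0.25,"z":-0.03,"wx":0,"wy":0,"wz":0},{"x":-0.74,"y":-0.25,"z":-0.03,"wx":0,"wy":0,"wz":0},{"x":-0.76,"y":-0.25,"z":-0.03,"wx":0,"wy":0,"wz":0},{"x":-0.76,"y":-0.25,"z":-0.03,"wx":0,"wy":0,"wz":0}]' >/dev/null
python3 wp.py 62 -36.7,30,60 -33,26,60 -30,22,60
```

```text
t 10.13 port mm [-32.9  36.7  62.4] az 62.1 F port [-1.5 10.4  3.8] open 0.0008 q7 -0.08
turn [-0.001 -0.003  0.001]
-36.7,30,60 [-0.08 -0.01  0.02]
-33,26,60 [-0.1   0.04  0.02]
-30,22,60 [-0.13  0.08  0.02]
```

```bash
python3 -m jog '[{"x":-0.03,"y":0.0,"z":0,"wx":0,"wy":0,"wz":0},{"x":-0.03,"y":0.0,"z":0,"wx":0,"wy":0,"wz":0}]' >/dev/null
python3 wp.py 62 -36.7,30,60
python3 -m jog '[{"x":0.2,"y":0,"z":0,"wx":0,"wy":0,"wz":0},{"x":0.2,"y":0,"z":-0.3,"wx":0,"wy":0,"wz":0},{"x":0.2,"y":0,"z":-0.7,"wx":0,"wy":0,"wz":0},{"x":0.2,"y":0,"z":-0.8,"wx":0,"wy":0,"wz":0},{"x":0.2,"y":0,"z":-0.8,"wx":0,"wy":0,"wz":0}]' >/dev/null
python3 wp.py 102 -3,-40,140 30,-100,140 30,-100,58
```

```text
t 10.3 port mm [-32.9  36.4  62.5] az 62.2 F port [ 1.  14.4  2.1] open 0.0007 q7 -0.07
turn [-0.    -0.005  0.001]
-36.7,30,60 [-0.07 -0.01  0.02]
t 10.72 port mm [-24.   47.1 145. ] az 61.9 F port [ 0.5 -0.5  0.1] open 0.0003 q7 -0.17
turn [ 0.004 -0.    -0.35 ]
-3,-40,140 [-0.74  0.5   0.05]
30,-100,140 [-1.19  1.02  0.05]
30,-100,58 [-1.19  1.01  0.87]
```

```bash
python3 -m jog '[{"x":-0.3,"y":0.2,"z":0.05,"wx":0,"wy":0,"wz":-0.06},{"x":-0.6,"y":0.4,"z":0.05,"wx":0,"wy":0,"wz":-0.12},{"x":-0.9,"y":0.7,"z":0.05,"wx":0,"wy":0,"wz":-0.18},{"x":-1,"y":0.9,"z":0.05,"wx":0,"wy":0,"wz":-0.24},{"x":-1,"y":0.95,"z":0.05,"wx":0,"wy":0,"wz":-0.3},{"x":-1,"y":0.95,"z":0.05,"wx":0,"wy":0,"wz":-0.35},{"x":-1,"y":0.95,"z":0.05,"wx":0,"wy":0,"wz":-0.35}]' >/dev/null
python3 wp.py 102 30,-100,140 30,-100,58
```

```text
t 11.3 port mm [ 26.3 -80.3 135.1] az 102.0 F port [ 0.4  0.2 -0.2] open 0.0007 q7 0.57
turn [-0.001 -0.     0.   ]
30,-100,140 [-0.2  -0.03 -0.05]
30,-100,58 [-0.2  -0.03  0.77]
```

```bash
python3 -m jog '[{"x":-0.2,"y":-0.03,"z":0,"wx":0,"wy":0,"wz":0},{"x":-0.2,"y":-0.03,"z":0.2,"wx":0,"wy":0,"wz":0},{"x":-0.2,"y":-0.03,"z":0.5,"wx":0,"wy":0,"wz":0},{"x":-0.2,"y":-0.03,"z":0.76,"wx":0,"wy":0,"wz":0},{"x":-0.2,"y":-0.03,"z":0.76,"wx":0,"wy":0,"wz":0}]' >/dev/null
python3 wp.py 102 8.8,-79.8,60 -10.6,-67.4,60 -26,-50.5,60 -33,-40,60 -33,-36,60
```

```text
t 11.72 port mm [ 26.1 -98.   55.2] az 101.9 F port [-0.9  0.5 -0.2] open 0.0007 q7 0.63
turn [-0.004 -0.002 -0.001]
8.8,-79.8,60 [ 0.23 -0.1  -0.05]
-10.6,-67.4,60 [ 0.41 -0.24 -0.04]
-26,-50.5,60 [ 0.62 -0.33 -0.04]
-33,-40,60 [ 0.74 -0.36 -0.04]
-33,-36,60 [ 0.78 -0.35 -0.04]
```

```bash
python3 -m jog '[{"x":0.12,"y":-0.05,"z":-0.03,"wx":0,"wy":0,"wz":0},{"x":0.23,"y":-0.1,"z":-0.03,"wx":0,"wy":0,"wz":0},{"x":0.32,"y":-0.17,"z":-0.03,"wx":0,"wy":0,"wz":0},{"x":0.41,"y":-0.24,"z":-0.03,"wx":0,"wy":0,"wz":0},{"x":0.52,"y":-0.29,"z":-0.03,"wx":0,"wy":0,"wz":0},{"x":0.62,"y":-0.33,"z":-0.03,"wx":0,"wy":0,"wz":0},{"x":0.69,"y":-0.35,"z":-0.03,"wx":0,"wy":0,"wz":0},{"x":0.74,"y":-0.36,"z":-0.03,"wx":0,"wy":0,"wz":0},{"x":0.78,"y":-0.35,"z":-0.03,"wx":0,"wy":0,"wz":0},{"x":0.78,"y":-0.35,"z":-0.03,"wx":0,"wy":0,"wz":0}]' >/dev/null
python3 wp.py 102 -33,-36,60 -33,-34,60
```

```text
t 12.55 port mm [-33.9 -37.6  63.1] az 101.9 F port [-6.9 -1.6 -0.2] open 0.0007 q7 0.55
turn [-0.005 -0.001 -0.001]
-33,-36,60 [0.01 0.01 0.03]
-33,-34,60 [0.03 0.02 0.03]
```

```bash
python3 -m jog '[{"x":0.04,"y":0.03,"z":0,"wx":0,"wy":0,"wz":0},{"x":0.07,"y":0.05,"z":0,"wx":0,"wy":0,"wz":0},{"x":0.07,"y":0.05,"z":0,"wx":0,"wy":0,"wz":0}]' >/dev/null
python3 wp.py 102
python3 -m jog '[{"x":-0.2,"y":-0.1,"z":0,"wx":0,"wy":0,"wz":0},{"x":-0.3,"y":-0.1,"z":-0.4,"wx":0,"wy":0,"wz":0},{"x":-0.5,"y":-0.1,"z":-0.8,"wx":0,"wy":0,"wz":0},{"x":-0.8,"y":-0.1,"z":-1,"wx":0,"wy":0,"wz":0},{"x":-1,"y":-0.1,"z":-1,"wx":0,"wy":0,"wz":0},{"x":-1,"y":-0.1,"z":-1,"wx":0,"wy":0,"wz":0}]' >/dev/null
python3 wp.py 102
python3 -c "
from h import *
snap('top','t5',(255,115,385,205),6)"
```

```text
t 12.8 port mm [-33.9 -36.9  63.1] az 101.6 F port [-11.6 -15.9   5.2] open 0.0004 q7 0.54
turn [-0.008  0.002 -0.003]
t 13.3 port mm [   0.6 -132.   166.7] az 101.6 F port [ 0.7 -0.1 -0.6] open 0.0004 q7 0.64
turn [ 0.003  0.003 -0.004]
```

View pics/t5.png

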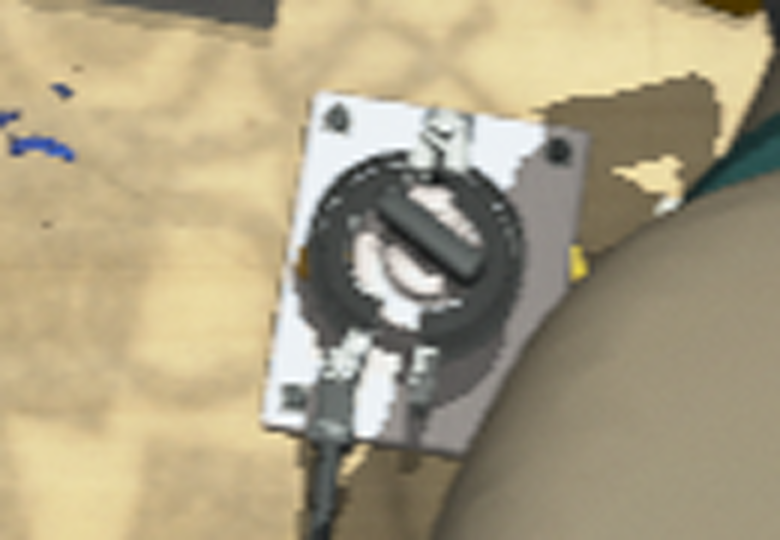

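The top view shows the ears at about (350,355) and (422,365), 26 mm apart where 12 mm would be shut, so each half is still a few degrees open. I'll squeeze both halves together between the open fingers, working across the ring.

```bash
python3 - <<'E'
from h import *
P=np.array([.572,-.022,0]); Y=R.from_euler('z',-7.7,degrees=True)
for n,x,y,z in [('ringC',417,253,.08),('ringL',308,245,.08),('ringR',525,258,.08),('latpiv',350,350,.088),('rear',424,362,.081),('pin',444,128,.088)]:
    print(n,(Y.inv().apply(ray('top',255+x/6-.4,115+y/6-.4,z)-P)*1e3).round(1))
E
python3 -m jog '[{"x":0.0,"y":0,"z":0,"wx":0,"wy":0,"wz":-0.06},{"x":0,"y":0,"z":0,"wx":0,"wy":0,"wz":-0.12},{"x":0,"y":0,"z":0,"wx":0,"wy":0,"wz":-0.18},{"x":0,"y":0,"z":0,"wx":0,"wy":0,"wz":-0.24},{"x":0,"y":0,"z":0,"wx":0,"wy":0,"wz":-0.3},{"x":0,"y":0,"z":0,"wx":0,"wy":0,"wz":-0.36},{"x":0,"y":0,"z":0,"wx":0,"wy":0,"wz":-0.42},{"x":0,"y":0,"z":0,"wx":0,"wy":0,"wz":-0.48},{"x":0,"y":0,"z":0,"wx":0,"wy":0,"wz":-0.54},{"x":0,"y":0,"z":0,"wx":0,"wy":0,"wz":-0.6},{"x":0,"y":0,"z":0,"wx":0,"wy":0,"wz":-0.62},{"x":0,"y":0,"z":0,"wx":0,"wy":0,"wz":-0.62}]' 0 20 >/dev/null
python3 wp.py 172.3 -22,0,160 -22,0,62
```

```text
ringC [ 0.9  3.4 80. ]
ringL [-1.3 42.5 80. ]
ringR [  4.1 -35.2  80. ]
latpiv [-38.9  22.1  88. ]
rear [-38.4  -4.3  81. ]
pin [45.6 -0.5 88. ]
t 14.35 port mm [  -2.8 -124.5  163.1] az 173.2 F port [0.2 0.2 0.6] open 0.0768 q7 1.62
turn [ 0.001 -0.001  0.007]
-22,0,160 [0.17 1.25 0.03]
-22,0,62 [0.17 1.25 1.01]
```

```bash
python3 -m jog '[{"x":0.08,"y":0.4,"z":0,"wx":0,"wy":0,"wz":0},{"x":0.15,"y":0.8,"z":0,"wx":0,"wy":0,"wz":0},{"x":0.15,"y":1,"z":0,"wx":0,"wy":0,"wz":0},{"x":0.15,"y":1,"z":0,"wx":0,"wy":0,"wz":0}]' 0 20 >/dev/null
python3 wp.py 172.3 -22,4,130 -22,4,62
```

```text
t 14.68 port mm [-19.7 -18.3 163.3] az 173.5 F port [ 0.9  0.6 -0. ] open 0.0937 q7 1.44
turn [ 0.002 -0.001  0.01 ]
-22,4,130 [0.02 0.22 0.33]
-22,4,62 [0.02 0.22 1.01]
```

```bash
python3 -m jog '[{"x":0.02,"y":0.22,"z":0,"wx":0,"wy":0,"wz":0.01},{"x":0.02,"y":0.22,"z":0.3,"wx":0,"wy":0,"wz":0.01},{"x":0.02,"y":0.22,"z":0.6,"wx":0,"wy":0,"wz":0.01},{"x":0.02,"y":0.22,"z":0.8,"wx":0,"wy":0,"wz":0.01},{"x":0.02,"y":0.22,"z":0.9,"wx":0,"wy":0,"wz":0.01},{"x":0.02,"y":0.22,"z":0.98,"wx":0,"wy":0,"wz":0.01},{"x":0.02,"y":0.22,"z":0.98,"wx":0,"wy":0,"wz":0.01}]' 0 20 >/dev/null
python3 wp.py 172.3 -22,2,62
python3 -m jog '[{"x":0,"y":0,"z":0,"wx":0,"wy":0,"wz":0},{"x":0,"y":0,"z":0,"wx":0,"wy":0,"wz":0},{"x":0,"y":-0.01,"z":0,"wx":0,"wy":0,"wz":0},{"x":0,"y":-0.02,"z":0,"wx":0,"wy":0,"wz":0},{"x":0,"y":-0.02,"z":0,"wx":0,"wy":0,"wz":0},{"x":0,"y":-0.02,"z":0,"wx":0,"wy":0,"wz":0}]' 0.5 20 >/dev/null
python3 wp.py 172.3 -22,2,62
```

```text
t 15.27 port mm [-21.3  -4.5  64.4] az 171.9 F port [ 0.2 -0.2  0.1] open 0.0937 q7 1.38
turn [-0.    -0.001 -0.004]
-22,2,62 [0.01 0.06 0.02]
t 15.77 port mm [-25.3  -0.9  65.9] az 172.2 F port [-9.   9.3  5. ] open 0.0604 q7 1.38
turn [ 0.003 -0.004 -0.001]
-22,2,62 [-0.03  0.03  0.04]
```

```bash
python3 -m jog '[{"x":0,"y":0.02,"z":0,"wx":0,"wy":0,"wz":0},{"x":0,"y":0.03,"z":0,"wx":0,"wy":0,"wz":0},{"x":0,"y":0.03,"z":0,"wx":0,"wy":0,"wz":0},{"x":0,"y":0.03,"z":0,"wx":0,"wy":0,"wz":0}]' 0.5 35 >/dev/null
python3 wp.py 172.3 -22,2,62
python3 -m jog '[{"x":0,"y":0,"z":0,"wx":0,"wy":0,"wz":0},{"x":0,"y":0,"z":0,"wx":0,"wy":0,"wz":0},{"x":0,"y":0,"z":0,"wx":0,"wy":0,"wz":0},{"x":0,"y":0,"z":-0.3,"wx":0,"wy":0,"wz":0},{"x":0,"y":0,"z":-0.6,"wx":0,"wy":0,"wz":0},{"x":-0.2,"y":-0.4,"z":-1,"wx":0,"wy":0,"wz":0},{"x":-0.2,"y":-0.8,"z":-1,"wx":0,"wy":0,"wz":0},{"x":-0.2,"y":-1,"z":-1,"wx":0,"wy":0,"wz":0},{"x":-0.2,"y":-1,"z":-1,"wx":0,"wy":0,"wz":0}]' 0.1 20 >/dev/null
python3 wp.py 172.3 -22,2,62
python3 -c "
from h import *
a=snap('top','t6');b=snap('scene','s6')
f=lambda i:cv2.resize(i,(400,400),interpolation=cv2.INTER_CUBIC)
cv2.imwrite('pics/c6.png',np.hstack([f(a[125:205,285:365]),f(b[165:245,245:325])]))"
```

```text
t 16.1 port mm [-25.5  -0.7  65.9] az 172.1 F port [-9.4  5.1  5.4] open 0.0595 q7 1.38
turn [ 0.001 -0.004 -0.002]
-22,2,62 [-0.03  0.03  0.04]
t 16.85 port mm [   1.  -113.7  168. ] az 171.3 F port [-0.2 -0.4  0.5] open 0.0847 q7 1.57
turn [-0.003  0.003 -0.009]
-22,2,62 [0.26 1.16 1.05]
```

View pics/c6.png

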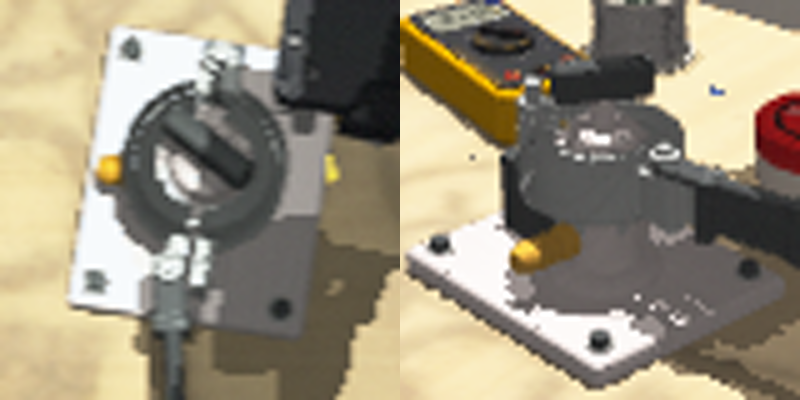

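Both views show the ears side by side at (178,265) and (203,262), with the ring closed and the tail pointing to -x. Next I'll take the closed fingers round to the tail's +y side to push the latch.

```bash
python3 wp.py 172.3 -55,-46,150 -106,26,150
python3 -m jog '[{"x":0.2,"y":0.3,"z":0,"wx":0,"wy":0,"wz":0},{"x":0.4,"y":0.6,"z":0,"wx":0,"wy":0,"wz":0},{"x":0.7,"y":0.9,"z":0,"wx":0,"wy":0,"wz":0},{"x":1,"y":0.9,"z":0.1,"wx":0,"wy":0,"wz":0},{"x":1,"y":0.9,"z":0.1,"wx":0,"wy":0,"wz":0}]' 1 20 >/dev/null
python3 wp.py 172.3 -106,26,140 -106,26,66
```

```text
t 16.95 port mm [  -0.2 -105.9  166.5] az 171.7 F port [-0.9  1.2 -0.4] open 0.0846 q7 1.56
turn [-0.     0.001 -0.006]
-55,-46,150 [0.56 0.59 0.16]
-106,26,150 [1.07 1.31 0.16]
t 17.37 port mm [-109.2   -9.6  154. ] az 172.4 F port [-0.4  0.1 -0.4] open 0.0543 q7 1.37
turn [ 0.    -0.005  0.   ]
-106,26,140 [-0.03  0.36  0.14]
-106,26,66 [-0.04  0.36  0.88]
```

```bash
python3 -m jog '[{"x":-0.03,"y":0.2,"z":0,"wx":0,"wy":0,"wz":0},{"x":-0.03,"y":0.37,"z":0,"wx":0,"wy":0,"wz":0},{"x":-0.03,"y":0.37,"z":0,"wx":0,"wy":0,"wz":0},{"x":-0.03,"y":0.37,"z":0.2,"wx":0,"wy":0,"wz":0},{"x":-0.03,"y":0.37,"z":0.5,"wx":0,"wy":0,"wz":0},{"x":-0.03,"y":0.37,"z":0.8,"wx":0,"wy":0,"wz":0},{"x":-0.03,"y":0.37,"z":0.85,"wx":0,"wy":0,"wz":0},{"x":-0.03,"y":0.37,"z":0.85,"wx":0,"wy":0,"wz":0}]' 1 20 >/dev/null
python3 wp.py 172.3 -102,11,68 -99.6,-8,68 -90,-25,68 -79,-35,68 -69,-40,68 -62,-42,68 -58,-42,68
python3 -c "
from h import *
snap('scene','s7',(230,125,350,265),4)"
```

```text
t 18.03 port mm [-98.7  23.9  69.1] az 172.0 F port [-0.1 -0.4  0.3] open 0.0022 q7 1.29
turn [-0.    -0.002 -0.003]
-102,11,68 [ 0.03 -0.13  0.01]
-99.6,-8,68 [ 0.01 -0.32  0.01]
-90,-25,68 [-0.09 -0.49  0.01]
-79,-35,68 [-0.2  -0.59  0.01]
-69,-40,68 [-0.3  -0.64  0.01]
-62,-42,68 [-0.37 -0.66  0.01]
-58,-42,68 [-0.41 -0.66  0.01]
```

View pics/s7.png

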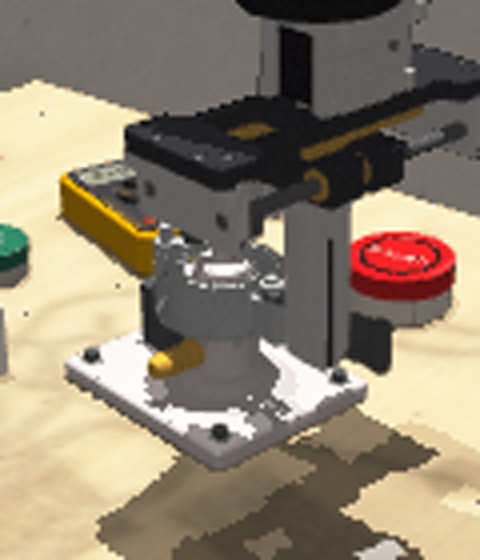

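The closed fingers at (320,290) are on the near (+y) side of the tail, whose end shows at (372,345). I'll sweep the latch home.

```bash
python3 -m jog '[{"x":0.03,"y":-0.13,"z":0,"wx":0,"wy":0,"wz":0},{"x":0.02,"y":-0.22,"z":0,"wx":0,"wy":0,"wz":0},{"x":0.01,"y":-0.32,"z":0,"wx":0,"wy":0,"wz":0},{"x":-0.04,"y":-0.41,"z":0,"wx":0,"wy":0,"wz":0},{"x":-0.09,"y":-0.49,"z":0,"wx":0,"wy":0,"wz":0},{"x":-0.15,"y":-0.55,"z":0,"wx":0,"wy":0,"wz":0},{"x":-0.2,"y":-0.59,"z":0,"wx":0,"wy":0,"wz":0},{"x":-0.25,"y":-0.62,"z":0,"wx":0,"wy":0,"wz":0},{"x":-0.3,"y":-0.64,"z":0,"wx":0,"wy":0,"wz":0},{"x":-0.34,"y":-0.66,"z":0,"wx":0,"wy":0,"wz":0},{"x":-0.37,"y":-0.66,"z":0,"wx":0,"wy":0,"wz":0},{"x":-0.37,"y":-0.66,"z":0,"wx":0,"wy":0,"wz":0}]' >/dev/null
python3 wp.py 172.3 -58,-42,68 -54,-42,68
```

```text
t 19.08 port mm [-63.8 -41.9  69.8] az 172.0 F port [-4.4 -0.3  2.8] open 0.0005 q7 1.41
turn [-0.    -0.003 -0.003]
-58,-42,68 [-0.06 -0.    0.02]
-54,-42,68 [-0.1  -0.    0.02]
```

```bash
python3 -m jog '[{"x":-0.04,"y":0,"z":0,"wx":0,"wy":0,"wz":0},{"x":-0.08,"y":0,"z":0,"wx":0,"wy":0,"wz":0},{"x":-0.08,"y":0,"z":0,"wx":0,"wy":0,"wz":0},{"x":-0.08,"y":0,"z":0,"wx":0,"wy":0,"wz":0}]' >/dev/null
python3 wp.py 172.3 -58,-42,68 -54,-42,68
```

```text
t 19.42 port mm [-63.3 -42.2  69. ] az 172.0 F port [-15.9   0.6   8.7] open 0.0002 q7 1.41
turn [-0.001 -0.01  -0.003]
-58,-42,68 [-0.05  0.    0.01]
-54,-42,68 [-0.09  0.    0.01]
```

The latch is at a stop: tail x is about -63+8+4 = -51 mm, against -50 expected at home, with 16 N on the tool. I'll back off, retreat and look.

```bash
python3 -m jog '[{"x":0.3,"y":0,"z":0,"wx":0,"wy":0,"wz":0},{"x":0.3,"y":0,"z":-0.3,"wx":0,"wy":0,"wz":0},{"x":0.3,"y":0,"z":-0.7,"wx":0,"wy":0,"wz":0},{"x":0.3,"y":-0.4,"z":-1,"wx":0,"wy":0,"wz":0},{"x":0.3,"y":-0.8,"z":-1,"wx":0,"wy":0,"wz":0},{"x":0.3,"y":-1,"z":-1,"wx":0,"wy":0,"wz":0},{"x":0.3,"y":-1,"z":-1,"wx":0,"wy":0,"wz":0}]' >/dev/null
python3 wp.py 172.3
python3 -c "
from h import *
a=snap('top','t8');b=snap('scene','s8')
f=lambda i:cv2.resize(i,(400,400),interpolation=cv2.INTER_CUBIC)
cv2.imwrite('pics/c8.png',np.hstack([f(a[125:205,285:365]),f(b[165:245,245:325])]))"
```

```text
t 20.0 port mm [ -83.  -148.5  171.5] az 171.5 F port [-0.1 -0.7 -0. ] open 0.0005 q7 1.63
turn [-0.002  0.001 -0.007]
```

View pics/c8.png

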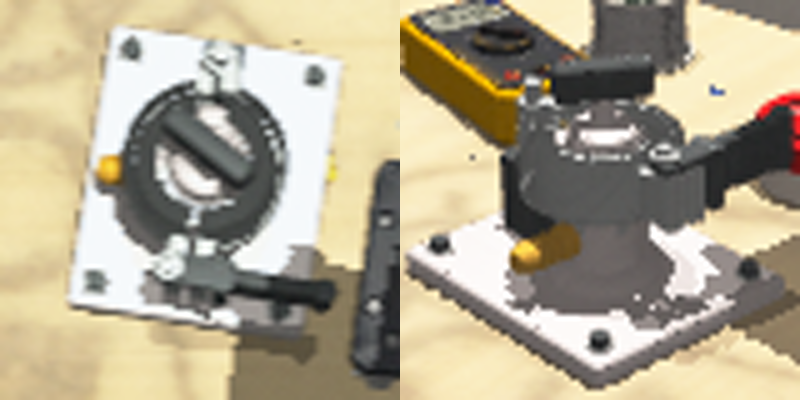

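```bash
python3 - <<'E'
from h import *
P=np.array([.572,-.022,0]); Y=R.from_euler('z',-7.7,degrees=True)
g=lambda x,y,z:Y.inv().apply(ray('top',285+x/5-.4,125+y/5-.4,z)-P)*1e3
a,b=g(172,263,.088),g(328,292,.088);print(a.round(1),b.round(1),'tail angle off -y (deg, + open)',np.degrees(np.arctan2(-(b-a)[0],-(b-a)[1])), np.linalg.norm(b-a))
i=cv2.imread('pics/t8_raw.png')[125:205,285:365]; m=(cv2.cvtColor(i,cv2.COLOR_BGR2GRAY)<75).astype(np.uint8); m[:54]=0;m[:,70:]=0;m[:,:48]=0;m[63:]=0
ys,xs=np.nonzero(m);k=[g(x*5+2.5,ys[xs==x].mean()*5+2.5,.088)[:2] for x in np.unique(xs)];k=np.array(k);print(k.round(1).tolist());s=np.polyfit(k[:,1],k[:,0],1);print('slope deg',np.degrees(np.arctan(s[0])))
c=cv2.imread('pics/t8_raw.png');h=cv2.cvtColor(c,cv2.COLOR_BGR2HSV)
h0=cv2.cvtColor(cv2.imread('pics/t0_raw.png'),cv2.COLOR_BGR2HSV)
for n,H in(('t0',h0),('now',h)):
  r=((H[...,0]<6)|(H[...,0]>174))&(H[...,1]>180)&(H[...,2]>120);r[:,:370]=0;r[:140]=0;r[200:]=0;r[:,415:]=0
  q=(H[...,0]>100)&(H[...,0]<125)&(H[...,1]>120);q[:205]=0;q[255:]=0;q[:,:330]=0;q[:,400:]=0
  print(n,[np.round(np.mean(np.nonzero(t),1),1).tolist()+[int(t.sum())] for t in(r,q)])
E
```

```text
[-46.4   8.1  88. ] [-50.1 -58.8  88. ] tail angle off -y (deg, + open) 3.2152609631395492 66.99885492502227
[[-54.0, -22.9], [-53.7, -25.0], [-54.5, -27.3], [-55.3, -29.5], [-55.0, -31.6], [-52.1, -33.3], [-51.3, -35.3], [-54.2, -37.8], [-53.9, -39.9], [-54.7, -42.2], [-52.3, -44.0], [-52.0, -46.1], [-51.7, -48.2], [-51.5, -50.3], [-52.3, -52.5], [-52.0, -54.6], [-52.8, -56.8], [-51.4, -58.7], [-49.0, -60.6]]
slope deg -5.443198774857851
t0 [[167.0, 391.7, 556], [226.7, 365.4, 220]]
now [[164.2, 389.7, 298], [226.8, 365.7, 212]]
```

```bash
python3 -m jog '[{"x":0,"y":0,"z":0,"wx":0,"wy":0,"wz":0},{"x":0,"y":0,"z":0,"wx":0,"wy":0,"wz":0},{"x":0,"y":0,"z":0,"wx":0,"wy":0,"wz":0}]'; python3 -c "
from rig import env; print(env.job_done())"
```

```text
time_s: 20.35
position: [0.4705, -0.1498, 0.1701]
ee_rot: [-0.217, -3.133, -0.001]
wrist_force: [-0.0, 0.5, -0.4]
opening: 0.0003
the job is handed in; nothing more can be done
None
```

The port is closed off and I handed the job in at about 20 s of the 72 s allowed. No verdict came back, so what follows rests on my own checks.

**What I did**
- **Plug:** I turned it anticlockwise by the bar, held loosely between the fingers, until the moment rose and it stopped turning.
- **Clamp halves:** I pushed each half shut with the closed fingers. A look from above showed the left half still about 10° open, so I squeezed both halves together between the open fingers.
- **Latch:** I swept the tail round until it met a firm stop at 16 N, then retreated clear.

**What the last checks showed**
- **Plug:** In the scene view the bar and flange sat about 22 px lower than at the start, which matches the 8 mm drop.
- **Clamp:** The ears are about 10 mm apart, against 12 mm nominal. The latch pivot is at y = 8.1 mm, against 8 mm nominal.
- **Latch:** Two measurements of its angle disagreed in sign, about +3° and −5°. Both are within the 0.15 rad (8.6°) limit. The finger's final position puts the tail within about 1.5 mm of home.
- **Pivot reading:** The pivot's x came out as −46 mm instead of −50 mm, which I put down to picking the point by eye in the image.
- **Bystanders:** The pliers had not moved. The tin was partly hidden by the gripper in the last picture, so I could only confirm its visible part. I did not re-measure the dropper bottle, but the arm passed well clear of it.

I viewed 11 pictures, one over the budget.

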